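Pin the swivel jig at its lock position

ROBOT

A 7-joint arm with a two-finger parallel gripper is mounted at the origin on the work surface. World frame = base frame: x ahead of the robot, y to its left, z up, the work surface at z = 0. Lengths are in m, angles in rad, forces in N, time in s.
With the tool pointing down it reaches from about 0.4 to 0.875 m from the base axis. Payload 19.3 kg.
Tool frame: the origin (TCP) lies on the centre line of the jaws, within the pads' length; the fingertips stand 14 mm ahead of it and the grasp point (between the pads) lies 5 mm behind it; x points along the fingers, y is the direction in which the jaws open and shut, and the axes are right-handed (so a half turn about x gives the same grasp; the last joint's range is limited). The gripper opens to 85 mm and grips with 20 to 120 N. Pads are 22 mm wide; open, the fingers measure 114 mm over their backs; the gripper's body (76 mm by 85 mm) begins 54 mm behind the grasp point. The pads swing forward as they close: fully open they stand 13 mm farther back than shut.
Start: joints at [-1.265, 0.521, -0.036, 1.599, 0.021, 1.021, -0.113], TCP at [0.229, 0.581, 0.245] pointing down, gripper open.
Joint ranges: [-2.91, 2.91], [-0.3, 2.13], [-1.5, 1.42], [0.17, 2.43], [-1.26, 4.41], [0.16, 1.93], [-2.52, 2.52]. Speed limits (rad/s): [1.89, 1.89, 2.39, 2.39, 3.01, 3.01, 3.01].

INTERFACE

Orientations are given as [roll, pitch, yaw] about the fixed x, y, z axes, in that order (R = Rz(yaw) Ry(pitch) Rx(roll)).
In Python, from workcell import monitor, optics, bot gives the robot as it stands.
- The arm moves only by the tool arm_command, never from a script. Its arguments are lists of equal length, an entry for each row: "delta_pos": the shift along the tool's x, y, z as a fraction of full scale, a list of three; "rotation": the turn, a rotation vector about the tool's x, y, z as a fraction of full scale, a list of three. In form: {"delta_pos": [[dx, dy, dz], ...], "rotation": [[wx, wy, wz], ...]}. A call has 1 to 10 rows; each row shifts and turns the pose as measured when the row begins, along the tool's axes as they then stand; what a row does not reach is not made up. Full scale, the value 1, is 30 mm for a shift and 6 degrees for a turn. A row lasts 1/10 s, in which the tool goes at most 50 mm and 8.59 degrees, less where a joint would pass 70% of its speed; a pose out of reach is approached as far as the arm can. A call with a number of a shift or a turn outside -1 to 1 is refused whole. A call with a gripper value outside its range is refused whole. "gripper" is the closure, from -1 (fully open) to 1 (shut), so that 0 is half open, set as the call begins (left out, the last holds). The fingers move at their own pace and stop on an object; "grip_force" is the grip in N (left out, the last holds). Time passes only in rows, so rows that do not move let the fingers close. It gives the time, the measured TCP pose, the force and the opening at its end, in the units of the state.
- monitor.observe(): the state, without advancing time (a new reading comes with each control period).
- optics.grab_frame(name): name is "scene" or "side" or "wrist"; returns the picture (480x640x3 uint8, red, green, blue); there is no depth.
- optics.camera_params(name): a dict with "fx", "fy", "cx", "cy" (pixels), "origin" and "rotation" of the camera in the world. Camera axes: x right, y down, z forward; pixel columns grow to the right and rows downward; lengths in m; the calibration is good to about 2 mm. A picture is of the moment at which its call begins: read the wrist's pose just before it. camera_params takes no time and is no camera call; for the wrist camera it gives the pose at the moment of the call.
- bot.job_done(): hands the job in, once; it reports no verdict.
The state is a dict: "clock": time; "qpos": joint angles; "qd": joint speeds; "joint_efforts": joint torques, N m; "position": TCP position; "tool_rot": TCP orientation; "force": force on the tool from outside, world axes, zero at the start; "moment": the same for the moment, N m; "grip_width": finger opening in m.
Only numpy, scipy, OpenCV 4.12 (cv2) and the standard library are available. Lean on these libraries where they do the work, as an engineer would, in place of code of your own. Each camera call takes 0.05 s, during which the arm holds its last target. There are 200 camera calls.

TASK

Take the red-handled locking pin from its grey storage block and lock the swivel jig with it: turn the jig's square plate towards the yellow mark until its pin hole stands over the lock hole hidden underneath (the mark shows only roughly where, so feel for it with the pin), then push the pin fully home, collar down on the plate, and let go. Leave the cardboard core, the carton of pads and the tape roll where they are.

Things in the scene. Friction and masses are not known exactly. Their poses are not given: they have to be found in the camera images.
- pin_grip (a point): Centre of the locking pin's red handle, the place to grip: an upright flat paddle 44 mm long (its x axis), 16 mm thick (y axis: close the fingers along y), 50 mm high (z up). The collar's underside lies 31 mm and the shank's foot 83 mm below this point. Whole pin 108 mm, about 0.2 kg. At the start it stands upright in the storage block.
- pin_collar (a point): Centre of the underside of the pin's dark steel collar, 30 mm across and 6 mm thick, just under the handle; z points up along the pin. Below it is the round steel shank, 16 mm across and 52 mm long, its last 6 mm tapering to 9 mm.
- pin: The locking pin; origin: centre of the foot of its shank, z up along the pin.
- rest: Grey plastic storage block, fixed to the table, 70 x 70 x 65 mm high, with an upright 21 mm through hole in its middle in which the pin hangs by its collar. Origin: centre of its underside.
- base: Fixed base of the swivel jig: a round grey flange 290 mm across, 12 mm thick, carrying a dark drum 250 mm across up to 61 mm above the table. Origin: centre of its underside, on the upright axis about which the plate turns. Its x axis points to the yellow stripe painted on the flange.
- mark (a point): Yellow stripe on the base's flange, 135 mm from the turning axis. A fixed steel block in the drum, top face 58 mm above the table, has one upright 18 mm lock hole, 38 mm deep, 65 mm from the axis, at most 0.22 rad to either side of the stripe's direction; it can be seen only through the plate's hole. Elsewhere at that radius the block's top is solid and flat.
- jig (a joint): Turning angle of the jig's plate in rad: 0 when its pin hole points to the yellow stripe, growing anticlockwise seen from above; at the start 0.5 to 1.1, range -1.3 to 1.6. It turns stiffly (about 2 N at the hole) and stays where it is left. It can be turned by pushing sideways with the pin standing in its hole.
- jig_hole (a point): Centre of the mouth of the plate's 18 mm through hole, ringed by four red strokes, in the top face 80 mm above the table, 65 mm from the axis. Until the holes line up to about 2 mm, a pin put through it stops on the steel block with its collar 30 mm above the plate; then it sinks until the collar rests on the plate.
- tray (a point): Centre of the floor of the shallow blue tray fixed on the plate: 90 x 170 mm, walls 20 mm above the plate, its near wall 60 mm or more from the pin hole's centre; x points to the pin hole. The aluminium plate is 200 x 200 mm and 18 mm thick, from 62 to 80 mm above the table.
- core: Bystander: empty upright cardboard tube, 100 mm across, 120 mm high. Origin: centre of its underside.
- carton: Bystander: white and yellow open carton of foam pads, 130 x 180 x 80 mm high. Origin: centre of its underside.
- tape: Bystander: roll of yellow tape lying flat, 90 mm across, 24 mm high. Origin: centre of its underside.
Not all that is in view belongs to the job. What is meant by the pin is not blue, green or purple, and is the larger of those in its own colour.

How it is judged:
On the way:
1. the pin's shank stands in the hole of the jig's plate (horizontal distance between pin_collar and jig_hole below 0.008 m and z of pin_collar in the frame of jig_hole below 0.046 m).
At the end, for the whole second after the job is handed in: The pin is through the plate and the hidden block: the underside of its collar within 4 mm of the plate's top face and within 5 mm sideways of the hole's centre, the pin upright within 0.1 rad, at rest and released (horizontal distance between pin_collar and jig_hole below 0.005 m and z of pin_collar in the frame of jig_hole below 0.004 m and angle between pin_collar's own z axis and vertical below 0.1 rad and linear speed of pin below 0.02 m/s); the robot touches nothing.
It fails at once if the cardboard core is moved more than 20 mm (distance of core from where it was at the start of the episode above 0.02 m).
It fails at once if the carton is moved more than 20 mm (distance of carton from where it was at the start of the episode above 0.02 m).
It fails at once if the tape roll is moved more than 20 mm (distance of tape from where it was at the start of the episode above 0.02 m).
It also fails if it takes over 61 s, if anything falls off the work surface, if the arm or the gripper's body presses on something with over 40 N, if the wrist force passes 120 N, or if a joint passes its speed limit or range.

## Working session

There is one attempt and no reset: what is moved stays moved. The work goes in short steps, Python scripts to look and compute and a tool call to move; the robot and the scene stay as the last step left them, time stands still between calls to the robot, and variables do not carry over. Pictures are saved under pics/ and viewed, about 8 in all and at most 12, crops included, and the job is handed in when it is done.

Besides the shell and the picture viewer there is one more tool, called after ">>>" by a JSON object that holds its "op" and its "data". arm_command: Moves the arm, as the interface text tells. Its arguments: {"type":"object","properties":{"delta_pos":{"type":"array","items":{"type":"array","items":{"type":"number"}}},"rotation":{"type":"array","items":{"type":"array","items":{"type":"number"}}},"gripper":{"type":"number"},"grip_force":{"type":"number"}},"required":["delta_pos","rotation"]}

```bash
mkdir -p pics; ls; python3 - <<'E'
from workcell import monitor, optics, bot
import cv2,numpy as np
s=monitor.observe();print({k:np.round(v,3).tolist() for k,v in s.items()})
for n in("scene","side"):
    cv2.imwrite(f"pics/{n}0.png",optics.grab_frame(n)[:,:,::-1]); print(n,optics.camera_params(n))
E
```

```text
pics
{'clock': 0.0, 'qpos': [-1.265, 0.522, -0.036, 1.6, 0.021, 1.021, -0.113], 'qd': [0.001, -0.001, -0.0, -0.001, 0.0, -0.001, 0.0], 'joint_efforts': [0.001, -92.711, 1.98, -36.992, 0.018, 0.008, 0.0], 'position': [0.229, 0.581, 0.245], 'tool_rot': [-1.507, 1.57, -1.883], 'force': [0.167, 0.048, -0.507], 'moment': [0.012, 0.043, 0.001], 'grip_width': 0.085}
scene {'fx': 439.45832700855885, 'fy': 439.45832700855885, 'cx': 317.1682542632832, 'cy': 243.15136114799674, 'origin': array([ 1.03206552, -0.34317059,  0.8628142 ]), 'rotation': array([-2.53877283e+00,  1.86210169e-04,  9.00273700e-01])}
side {'fx': 439.3483539970723, 'fy': 439.3483539970723, 'cx': 317.3962247153013, 'cy': 243.76587543917023, 'origin': array([0.4084481 , 0.67470133, 0.67672856]), 'rotation': array([-2.24872369, -0.00504088, -2.88394338])}
```

View pics/scene0.png

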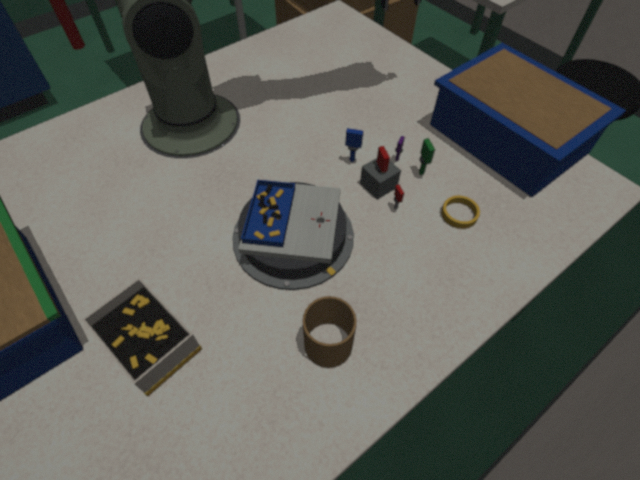

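View pics/side0.png

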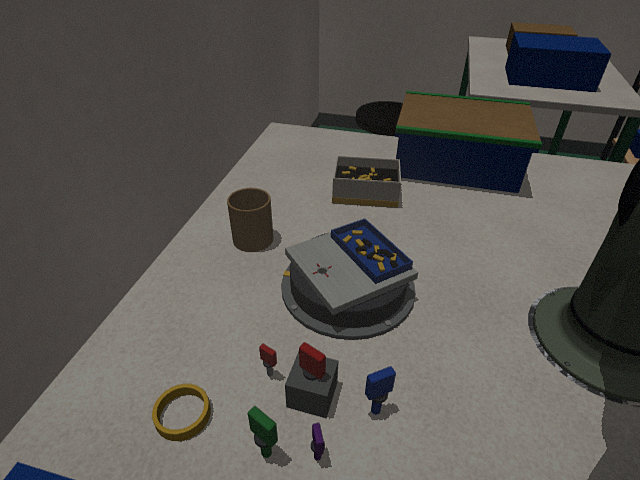

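Scene picture: the red pins are at (383,160), standing in the grey block (380,178), and a smaller one on the table at (399,195). Blue (354,140), green (427,152) and purple (399,147) are out by colour. The red one in the block is the pin. The hole is at (320,219) and the mark at (332,270). In the side picture the pin is at (312,360), the small red one at (268,356), the hole at (322,270) and the mark at (287,273).

```bash
cat > h.py <<'E'
from workcell import monitor, optics, bot
import cv2,numpy as np
from scipy.spatial.transform import Rotation as R
def rm(a): return R.from_euler('xyz',a).as_matrix()
def ray(p,u,v): return rm(p['rotation'])@np.array([(u-p['cx'])/p['fx'],(v-p['cy'])/p['fy'],1])
def onz(p,u,v,z):
    d=ray(p,u,v); return p['origin']+d*(z-p['origin'][2])/d[2]
def proj(p,X):
    c=(np.asarray(X)-p['origin'])@rm(p['rotation']); return c[...,:2]/c[...,2:]*[p['fx'],p['fy']]+[p['cx'],p['cy']]
def tri(p,a,q,b):
    A=np.zeros((3,3));y=np.zeros(3)
    for c,w in((p,a),(q,b)):
        d=ray(c,*w);d/=np.linalg.norm(d);M=np.eye(3)-np.outer(d,d);A+=M;y+=M@c['origin']
    return np.linalg.solve(A,y)
E
python3 - <<'E'
from h import *
S=optics.camera_params('scene');D=optics.camera_params('side')
for n,a,b in(('pin',(383,160),(312,360)),('hole',(320,219),(322,270)),('mark',(332,270),(287,273))):
    print(n,tri(S,a,D,b).round(3))
print('hole z.08',onz(S,320,219,.08).round(3),onz(D,322,270,.08).round(3),'mark',onz(S,332,270,.012).round(3),onz(D,287,273,.012).round(3))
print('core top',onz(S,330,312,.12).round(3),'tape',onz(S,461,211,.012).round(3))
print('smallred',tri(S,(399,190),D,(268,351)).round(3),'blue',tri(S,(354,135),D,(380,380)).round(3),'green',tri(S,(427,150),D,(263,425)).round(3),'purple',tri(S,(400,145),D,(318,435)).round(3))
a=cv2.imread('pics/scene0.png')[110:290,230:450];b=cv2.imread('pics/side0.png')[210:420,230:430]
cv2.imwrite('pics/c.png',np.hstack([cv2.resize(a,(400,327),interpolation=cv2.INTER_CUBIC)[:327],cv2.resize(b,(400,420),interpolation=cv2.INTER_CUBIC)[93:]]))
a=cv2.resize(cv2.imread('pics/scene0.png')[130:210,340:440],(400,320),interpolation=cv2.INTER_CUBIC)
b=cv2.resize(cv2.imread('pics/side0.png')[330:430,250:350],(400,400),interpolation=cv2.INTER_CUBIC)[:320]
cv2.imwrite('pics/c.png',np.hstack([a,b]))
E
```

```text
pin [0.524 0.263 0.095]
hole [0.563 0.037 0.081]
mark [ 0.653 -0.001  0.017]
hole z.08 [0.562 0.037 0.08 ] [0.564 0.036 0.08 ] mark [0.652 0.001 0.012] [ 0.654 -0.006  0.012]
core top [ 0.767 -0.103  0.12 ] tape [0.719 0.359 0.012]
smallred [0.605 0.245 0.069] blue [0.413 0.269 0.093] green [0.562 0.381 0.087] purple [0.488 0.363 0.061]
```

View pics/c.png

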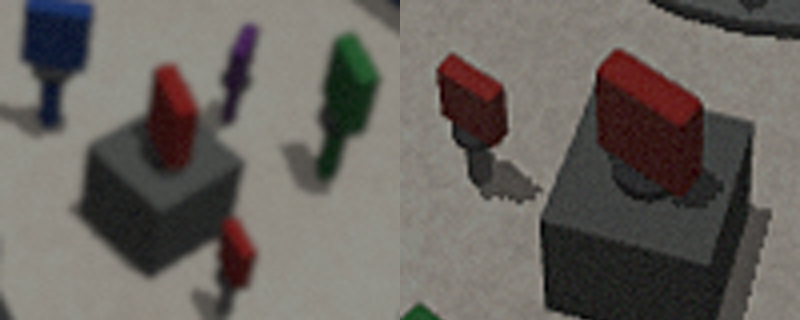

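The crop confirms it: the larger red pin stands in the grey block and the smaller red one stands beside it. In the side crop the handle's top face runs from (610,56) to (697,100).

```bash
python3 - <<'E'
from h import *
from scipy.optimize import fsolve
S=optics.camera_params('scene');D=optics.camera_params('side')
f=lambda u,v:onz(D,250+(u-400)/4,330+v/4,.121)
a,b=f(610,56),f(697,100); print(a,b,(a+b)/2,np.linalg.norm(a-b),'handle angle',np.arctan2(*(b-a)[1::-1]))
g=lambda u,v:onz(S,340+u/4,130+v/4,.121)
a,b=g(166,70),g(183,120); print('scene',a,b,(a+b)/2,np.linalg.norm(a-b),np.arctan2(*(b-a)[1::-1]))
h=np.array([.563,.037]);m=np.array([.653,-.003])
for g0 in([.52,-.03],[.6,.1]):
    c=fsolve(lambda c:[np.hypot(*(c-h))-.065,np.hypot(*(c-m))-.135],g0)
    print('axis',c,'mark dir',np.arctan2(*(m-c)[::-1]),'hole dir',np.arctan2(*(h-c)[::-1]))
print('flange c',onz(S,293,236,.012))
T=rm(monitor.observe()['tool_rot']);print('tool axes cols',T.round(3))
E
```

```text
[0.54020608 0.2555443  0.121     ] [0.5020933  0.26704956 0.121     ] [0.52114969 0.26129693 0.121     ] 0.03981149614888891 handle angle 2.8484173826750694
scene [0.50903035 0.26937349 0.121     ] [0.54603077 0.24835306 0.121     ] [0.52753056 0.25886327 0.121     ] 0.04255454461164337 -0.5166432120816732
axis [ 0.51818587 -0.01008178] mark dir 0.05248173172727212 hole dir 0.8100695173779785
axis [0.56791722 0.10181374] mark dir -0.8889303908882245 hole dir -1.6465181765393009
flange c [ 0.52127814 -0.01158628  0.012     ]
tool axes cols [[-0.     0.367  0.93 ]
 [-0.001  0.93  -0.367]
 [-1.    -0.001  0.   ]]
```

>>> {"op": "arm_command", "data": {"delta_pos": [[0,-0.42,0.87],[0,-0.42,0.87],[0,-0.42,0.87],[0,-0.42,0.87],[0,-0.42,0.87],[0,-0.42,0.87],[0,-0.42,0.87],[0,-0.42,0.87],[0,-0.42,0.87],[0,-0.42,0.87]], "rotation": [[0,0,0],[0,0,0],[0,0,0],[0,0,0],[0,0,0],[0,0,0],[0,0,0],[0,0,0],[0,0,0],[0,0,0]]}}

```text
clock: 1.1
position: [0.4287, 0.3621, 0.2416]
tool_rot: [-1.99, 1.564, -2.358]
force: [0.4, -0.7, 0.4]
grip_width: 0.0851
```

>>> {"op": "arm_command", "data": {"delta_pos": [[0,-0.4,0.85],[0,-0.4,0.85],[0,-0.4,0.85],[0,-0.4,0.85],[0,-0.4,0.7],[0,0,0]], "rotation": [[0,0,0],[0,0,0],[0,0,0],[0,0,0],[0,0,0],[0,0,0]]}}

```text
clock: 1.7
position: [0.5271, 0.2529, 0.2402]
tool_rot: [-1.873, 1.561, -2.246]
force: [0.5, 0.3, -0.2]
grip_width: 0.0857
```

```bash
python3 - <<'E'
from h import *
s=monitor.observe();print(s['position'],s['tool_rot'])
p=optics.camera_params('wrist');print(p)
i=optics.grab_frame('wrist')[:,:,::-1];cv2.imwrite('pics/w1.png',i)
print(proj(p,[[.524,.261,.121],[.563,.037,.08]]))
E
```

```text
[0.52706966 0.25288998 0.24018846] [-1.8726593   1.56071853 -2.24565552]
{'fx': 411.177371499752, 'fy': 411.177371499752, 'cx': 321.33569156956406, 'cy': 237.60329470944353, 'origin': array([0.45099664, 0.28300875, 0.3692943 ]), 'rotation': array([2.8193983 , 0.00920254, 1.19696739])}
[[334.7323945  227.28455119]
 [ 95.40684755 349.64875089]]
```

View pics/w1.png

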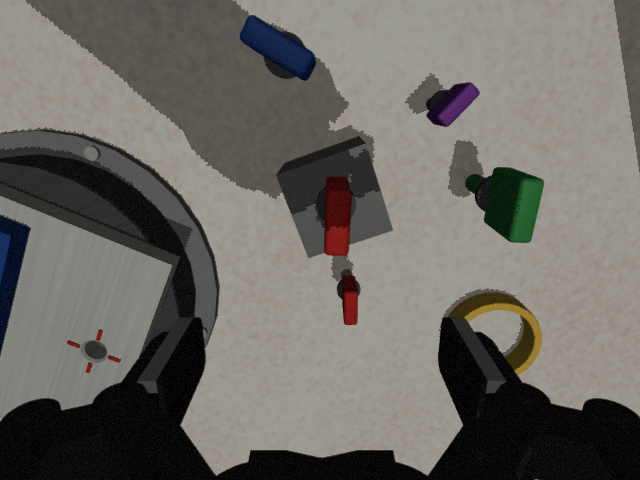

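The wrist view shows the pin's handle at about (338,215), the small red one at (349,300) and the jig hole at (95,350), which matches the prediction. Next I fit the handle's outline.

```bash
cat >> h.py <<'E'
from scipy.optimize import minimize
def fitpin(p,img,x0,zc,roi):
    b=img.astype(int);m=((b[...,2]>70)&(b[...,2]>2.2*b[...,1])&(b[...,2]>2.2*b[...,0])).astype(np.uint8)
    k=np.zeros_like(m);k[roi[1]:roi[3],roi[0]:roi[2]]=1;m&=k
    B=np.array([[i*.022,j*.008,k*.025] for i in(-1,1) for j in(-1,1) for k in(-1,1)])
    def cost(x):
        c,s=np.cos(x[2]),np.sin(x[2])
        P=B@np.array([[c,s,0],[-s,c,0],[0,0,1]])+[x[0],x[1],zc]
        h=cv2.convexHull((proj(p,P)*16).round().astype(np.int32))
        q=np.zeros_like(m);cv2.fillConvexPoly(q,h,1,shift=4)
        return 1-(q&m).sum()/max(1,(q|m).sum())
    r=minimize(cost,x0,method='Nelder-Mead',options=dict(initial_simplex=np.array(x0)+np.array([[0,0,0],[.01,0,0],[0,.01,0],[0,0,.3]])))
    return r.x,r.fun
def totool(d):
    return rm(monitor.observe()['tool_rot']).T@np.asarray(d)
E
python3 - <<'E'
from h import *
p=optics.camera_params('wrist');i=cv2.imread('pics/w1.png')
x,c=fitpin(p,i,[.524,.261,-.4],.096,(290,150,390,262));print(x,c)
s=monitor.observe();T=rm(s['tool_rot']);print(T.round(3),np.arctan2(T[1,1],T[0,1])-np.pi/2)
print('to tool, frac',totool([x[0],x[1],.091]-s['position'])/.03)
E
```

```text
[ 0.52723206  0.26241296 -0.31956593] 0.5330210772833723
[[-0.007  0.363  0.932]
 [-0.007  0.932 -0.363]
 [-1.    -0.009 -0.004]] -0.37156154661127605
to tool, frac [ 4.96787423  0.30772171 -0.04120377]
```

```bash
sed -i 's/b\[...,2\]>70)/b[...,2]>35)/' h.py; python3 - <<'E'
from h import *
p=optics.camera_params('wrist');i=cv2.imread('pics/w1.png')
for x0 in([.524,.261,-.4],[.52,.255,-.3]):
  x,c=fitpin(p,i,x0,.096,(290,150,390,262));print(x,c)
s=monitor.observe()
print('to tool, frac',totool([x[0],x[1],.101]-s['position'])/.03,i[200,338],i[240,338])
E
```

```text
[ 0.52161339  0.26474908 -0.36967337] 0.1078897338403042
[ 0.52085146  0.26506276 -0.3685173 ] 0.11042654028436016
to tool, frac [ 4.6353812   0.30973575 -0.27270457] [ 6 10 70] [ 16  18 123]
```

>>> {"op": "arm_command", "data": {"delta_pos": [[0,0.31,-0.25],[0,0,0],[1,0,0],[1,0,0],[1,0,0],[0.9,0,0],[0,0,0]], "rotation": [[0,-0.04,0.09],[0,0,0],[0,0,0],[0,0,0],[0,0,0],[0,0,0],[0,0,0]]}}

```text
clock: 2.45
position: [0.5181, 0.2749, 0.1203]
tool_rot: [1.555, 1.566, 1.193]
force: [-0.3, -1.4, 0.1]
grip_width: 0.0852
```

```bash
python3 - <<'E'
from h import *
s=monitor.observe();T=rm(s['tool_rot']);print(s['position'],T.round(3))
p=optics.camera_params('wrist');i=optics.grab_frame('wrist')[:,:,::-1];cv2.imwrite('pics/w2.png',i)
P=np.array([[.521,.265,.121]]);u=proj(p,P)[0];print(u)
x,c=fitpin(p,i.copy(),[.522,.264,-.37],.096,(int(u[0]-90),int(u[1]-120),int(u[0]+90),int(u[1]+60)));print(x,c)
print('to tool, frac',totool([x[0],x[1],.094]-s['position'])/.03)
E
```

```text
[0.51811073 0.27492645 0.12028738] [[ 0.002  0.354  0.935]
 [ 0.005  0.935 -0.354]
 [-1.     0.005  0.   ]]
[301.26169041 355.41800555]
[ 0.52373502  0.2634805  -0.37023104] 0.15243481859566832
to tool, frac [ 0.8746061  -0.29664297  0.30917306]
```

View pics/w2.png

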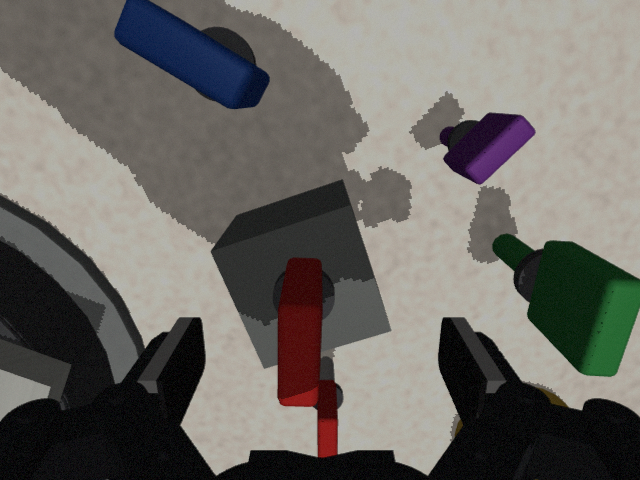

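>>> {"op": "arm_command", "data": {"delta_pos": [[0,-0.3,0.25],[0,0,0],[0.85,0,0],[0,0,0]], "rotation": [[0,0,0],[0,0,0],[0,0,0],[0,0,0]]}}

```text
clock: 2.9
position: [0.5254, 0.265, 0.1018]
tool_rot: [1.134, 1.557, 0.772]
force: [-0.6, 0.2, 0.1]
grip_width: 0.0852
```

>>> {"op": "arm_command", "data": {"delta_pos": [[0.25,-0.05,0],[0,0,0]], "rotation": [[0,0,0],[0,0,0]]}}

```text
clock: 3.1
position: [0.5259, 0.2639, 0.0964]
tool_rot: [1.097, 1.554, 0.735]
force: [-0.6, -0.6, 0.3]
grip_width: 0.0851
```

>>> {"op": "arm_command", "data": {"delta_pos": [[0,0,0],[0,0,0],[0,0,0],[0,0,0],[0,0,0],[0,0,0],[0,0,0],[0,0,0]], "rotation": [[0,0,0],[0,0,0],[0,0,0],[0,0,0],[0,0,0],[0,0,0],[0,0,0],[0,0,0]], "gripper": 1, "grip_force": 70}}

```text
clock: 3.9
position: [0.5269, 0.2645, 0.0989]
tool_rot: [1.066, 1.551, 0.704]
force: [0.2, 0.2, 0.4]
grip_width: 0.0157
```

>>> {"op": "arm_command", "data": {"delta_pos": [[-0.7,0,0],[-0.9,0,0],[-0.9,0,0],[-0.9,0,0],[-0.6,0,0],[0,0,0]], "rotation": [[0,0,0],[0,0,0],[0,0,0],[0,0,0],[0,0,0],[0,0,0]]}}

```text
clock: 4.5
position: [0.5237, 0.2624, 0.2214]
tool_rot: [1.13, 1.556, 0.768]
force: [0.5, -0.2, -2.3]
grip_width: 0.0151
```

```bash
cat >> h.py <<'E'
def st(goal=None):
    s=monitor.observe();T=rm(s['tool_rot']);print('t',s['clock'],'pos',s['position'].round(4),'F',s['force'].round(1),'w',s['grip_width'])
    print(T.round(4).tolist())
    w=np.cross(T[:,0],[0,0,-1]);print('level rot frac',(T.T@w/.10472).round(3))
    if goal is not None: print('d frac',(T.T@(np.array(goal)-s['position'])/.03).round(2))
    return s,T
E
python3 -c "
from h import *
st([.563,.037,.21])"
```

```text
t 4.5 pos [0.5237 0.2624 0.2214] F [ 0.5 -0.2 -2.3] w 0.015099440460249358
[[0.0109, 0.3535, 0.9354], [0.0105, 0.9353, -0.3536], [-0.9999, 0.0137, 0.0065]]
level rot frac [ 0.     0.062 -0.13 ]
d frac [ 0.31 -6.57  3.88]
```

>>> {"op": "arm_command", "data": {"delta_pos": [[0,-0.82,0.485],[0,-0.82,0.485],[0,-0.82,0.485],[0,-0.82,0.485],[0,-0.82,0.485],[0,-0.82,0.485],[0,-0.82,0.485],[0,-0.4,0.25],[0,0,0]], "rotation": [[0,0.06,-0.13],[0,0,0],[0,0,0],[0,0,0],[0,0,0],[0,0,0],[0,0,0],[0,0,0],[0,0,0]]}}

```text
clock: 5.4
position: [0.5586, 0.0442, 0.2114]
tool_rot: [-2.53, 1.56, -2.888]
force: [0.8, 0.0, -1.6]
grip_width: 0.0152
```

```bash
python3 -c "
from h import *
st([.563,.037,.186])
I=[]
for n in('scene','side'):
    i=optics.grab_frame(n)[:,:,::-1].copy();p=optics.camera_params(n);cv2.imwrite(f'pics/{n}3.png',i);u=proj(p,np.array([.563,.037,.1])).astype(int);print(n,u)
    I.append(cv2.resize(i[u[1]-60:u[1]+40,u[0]-50:u[0]+50],(400,400),interpolation=cv2.INTER_CUBIC))
cv2.imwrite('pics/c3.png',np.hstack(I))"
```

```text
t 5.4 pos [0.5586 0.0442 0.2114] F [ 0.8  0.  -1.6] w 0.015203296229680327
[[-0.0101, 0.3504, 0.9366], [-0.0026, 0.9366, -0.3504], [-0.9999, -0.006, -0.0086]]
level rot frac [-0.    -0.082  0.057]
d frac [ 0.85 -0.17  0.23]
scene [320 213]
side [322 262]
```

View pics/c3.png

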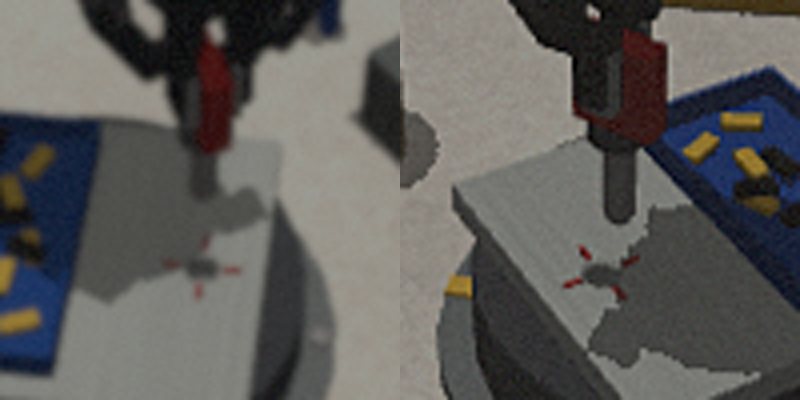

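The crop shows the foot at (204,197) in scene and (620,218) in side. The hole is at (202,268) and (603,275).

```bash
python3 -c "
from h import *
S=optics.camera_params('scene');D=optics.camera_params('side')
a=lambda u,v:(270+u/4,153+v/4)
b=lambda u,v:(272+(u-400)/4,202+v/4)
f=tri(S,a(204,195),D,b(620,215));h=tri(S,a(202,268),D,b(603,275));k=tri(S,a(207,150),D,b(619,150))
print('foot',f,'hole',h,'collar',k)
for z in(.0806,):print(onz(S,*a(202,268),z),onz(D,*b(603,275),z))
s,T=st();print('foot-hole in tool y,z frac',(T.T@(h-f)/.03).round(3))
"
```

```text
foot [0.55340578 0.04552755 0.12688947] hole [0.56307918 0.03710048 0.07826169] collar [0.55521714 0.04517517 0.16591484]
[0.56542196 0.0362753  0.0806    ] [0.56175295 0.0388802  0.0806    ]
t 5.5 pos [0.5584 0.0466 0.2116] F [-0.1  0.1 -1.6] w 0.015028903149095538
[[-0.0101, 0.3481, 0.9374], [-0.0017, 0.9374, -0.3482], [-0.9999, -0.0051, -0.0089]]
level rot frac [ 0.    -0.085  0.049]
foot-hole in tool y,z frac [ 1.618 -0.143  0.414]
```

>>> {"op": "arm_command", "data": {"delta_pos": [[0,-0.17,0.38],[0,0,0],[0.5,0,0],[0.5,0,0],[0,0,0]], "rotation": [[0,-0.085,0.05],[0,0,0],[0,0,0],[0,0,0],[0,0,0]]}}

```text
clock: 6.0
position: [0.5684, 0.0421, 0.1805]
tool_rot: [1.19, 1.568, 0.841]
force: [0.4, 0.0, -2.0]
grip_width: 0.0152
```

```bash
python3 -c "
from h import *
st([.5675,.037,.186])
I=[]
for n in('scene','side'):
    i=optics.grab_frame(n)[:,:,::-1].copy();p=optics.camera_params(n);u=proj(p,np.array([.563,.037,.1])).astype(int);print(n,u)
    I.append(cv2.resize(i[u[1]-25:u[1]+25,u[0]-25:u[0]+25],(400,400),interpolation=cv2.INTER_CUBIC))
cv2.imwrite('pics/c4.png',np.hstack(I))"
```

```text
t 6.0 pos [0.5684 0.0421 0.1805] F [ 0.4  0.  -2. ] w 0.015222742742956734
[[0.0019, 0.3424, 0.9395], [0.0022, 0.9395, -0.3424], [-1.0, 0.0027, 0.0011]]
level rot frac [-0.     0.01  -0.026]
d frac [-0.18 -0.17  0.03]
scene [320 213]
side [322 262]
```

View pics/c4.png

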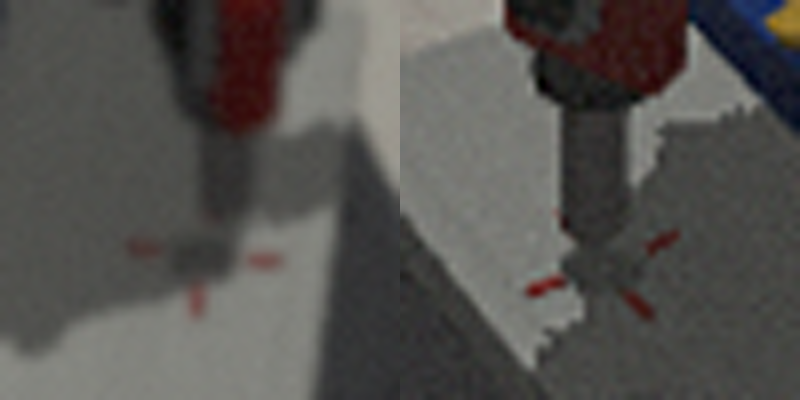

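```bash
python3 -c "
from h import *
S=optics.camera_params('scene');D=optics.camera_params('side')
a=lambda u,v:(295+u/8,188+v/8)
b=lambda u,v:(297+(u-400)/8,237+v/8)
f=tri(S,a(223,215),D,b(595,237));h=tri(S,a(205,255),D,b(601,264))
print('foot',f,'hole',h,h-f)
s,T=st();print('foot-hole in tool frac',(T.T@(h-f)/.03).round(3))
"
```

```text
foot [0.56459302 0.04264998 0.09390517] hole [0.56422287 0.03682373 0.07991398] [-0.00037015 -0.00582625 -0.01399119]
t 6.1 pos [0.5691 0.042  0.1822] F [ 0.6 -0.7 -0.7] w 0.015481918268718965
[[0.004, 0.3428, 0.9394], [0.0024, 0.9394, -0.3428], [-1.0, 0.0036, 0.0029]]
level rot frac [-0.     0.028 -0.034]
foot-hole in tool frac [ 0.466 -0.188  0.054]
```

>>> {"op": "arm_command", "data": {"delta_pos": [[0,-0.19,0.0],[0,0,0],[0,0,0]], "rotation": [[0,0.03,-0.03],[0,0,0],[0,0,0]]}}

```text
clock: 6.4
position: [0.5678, 0.0365, 0.184]
tool_rot: [0.709, 1.569, 0.359]
force: [0.5, -0.3, -2.0]
grip_width: 0.0151
```

```bash
python3 -c "
from h import *
st([.5687,.0362,.156])"
```

```text
t 6.4 pos [0.5678 0.0365 0.184 ] F [ 0.5 -0.3 -2. ] w 0.015109408310983943
[[0.002, 0.3423, 0.9396], [0.0007, 0.9396, -0.3423], [-1.0, 0.0014, 0.0016]]
level rot frac [-0.     0.015 -0.013]
d frac [ 0.93 -0.    0.03]
```

Well placed, so I descend gently.

>>> {"op": "arm_command", "data": {"delta_pos": [[0.35,0,0.03],[0.35,0,0],[0.2,0,0],[0.1,0,0],[0,0,0]], "rotation": [[0,0,0],[0,0,0],[0,0,0],[0,0,0],[0,0,0]]}}

```text
clock: 6.9
position: [0.5684, 0.036, 0.1511]
tool_rot: [0.714, 1.57, 0.365]
force: [0.1, -0.4, -2.3]
grip_width: 0.0154
```

```bash
python3 -c "
from h import *
st([.5687,.0362,.15])"
```

```text
t 6.9 pos [0.5684 0.036  0.1511] F [ 0.1 -0.4 -2.3] w 0.015396032625802636
[[0.0011, 0.3426, 0.9395], [0.0004, 0.9395, -0.3426], [-1.0, 0.0008, 0.0009]]
level rot frac [ 0.     0.009 -0.008]
d frac [0.04 0.01 0.01]
```

```bash
cat >> h.py <<'E'
C=np.array([.518,-.010]);OFF=np.array([.0045,-.0006])
def arc(phis):
    s,T=st();q=s['position'][:2]-OFF-C;print('r',np.hypot(*q),'phi',np.arctan2(q[1],q[0]))
    cur=s['position'].copy()
    for f in phis:
        g=np.array([*(C+.065*np.array([np.cos(f),np.sin(f)])+OFF),cur[2]]);print(f,(T.T@(g-cur)/.03).round(3));cur=g
E
python3 -c "
from h import *
arc([.72,.66,.6,.54])"
```

```text
t 6.9 pos [0.5684 0.036  0.1511] F [ 0.1 -0.4 -2.3] w 0.015396032625802636
[[0.0011, 0.3426, 0.9395], [0.0004, 0.9395, -0.3426], [-1.0, 0.0008, 0.0009]]
level rot frac [ 0.     0.009 -0.008]
r 0.06536741683270246 phi 0.792742828623459
0.72 [ 0.    -0.082  0.136]
0.66 [ 0.    -0.066  0.112]
0.6 [ 0.    -0.072  0.108]
0.54 [ 0.    -0.079  0.103]
```

>>> {"op": "arm_command", "data": {"delta_pos": [[0.1,-0.08,0.135],[0.05,-0.065,0.11],[0,-0.07,0.11],[0,-0.08,0.1],[0,0,0]], "rotation": [[0,0,0],[0,0,0],[0,0,0],[0,0,0],[0,0,0]]}}

```text
clock: 7.4
position: [0.5786, 0.022, 0.1463]
tool_rot: [2.211, 1.57, 1.861]
force: [-0.0, -0.0, -1.9]
grip_width: 0.015
```

```bash
python3 -c "
from h import *
arc([.52,.46,.40,.34,.3])"
```

```text
t 7.4 pos [0.5786 0.022  0.1463] F [-0.  -0.  -1.9] w 0.014968742397669326
[[-0.0002, 0.3425, 0.9395], [0.0007, 0.9395, -0.3425], [-1.0, 0.0006, -0.0005]]
level rot frac [ 0.    -0.004 -0.006]
r 0.0648645236749295 phi 0.5261176729760908
0.52 [-0.    -0.005  0.013]
0.46 [-0.    -0.087  0.097]
0.4 [-0.    -0.092  0.091]
0.34 [-0.    -0.098  0.086]
0.3 [-0.    -0.068  0.054]
```

>>> {"op": "arm_command", "data": {"delta_pos": [[0,-0.09,0.1],[0,-0.09,0.09],[0,-0.1,0.085],[0,0,0]], "rotation": [[0,0,0],[0,0,0],[0,0,0],[0,0,0]]}}

```text
clock: 7.8
position: [0.5838, 0.0104, 0.1464]
tool_rot: [2.2, 1.57, 1.85]
force: [0.2, 0.3, -1.1]
grip_width: 0.0155
```

>>> {"op": "arm_command", "data": {"delta_pos": [[0.1,0,0],[0.1,0,0],[0.05,0,0]], "rotation": [[0,0,0],[0,0,0],[0,0,0]]}}

```text
clock: 8.1
position: [0.5865, 0.0095, 0.1429]
tool_rot: [0.458, 1.564, 0.107]
force: [-12.3, -1.5, 24.2]
grip_width: 0.0154
```

```bash
python3 -c "
from h import *
arc([.3,.27,.24,.21,.18,.15,.12,.09])
i=optics.grab_frame('scene')[:,:,::-1].copy();j=optics.grab_frame('side')[:,:,::-1].copy()
cv2.imwrite('pics/c5.png',np.hstack([cv2.resize(k[v-60:v+60,u-60:u+60],(400,400),interpolation=cv2.INTER_CUBIC) for k,u,v in((i,320,225),(j,320,270))]))"
```

```text
t 8.1 pos [0.5865 0.0095 0.1429] F [-12.3  -1.5  24.2] w 0.01535119970159995
[[0.0066, 0.3435, 0.9391], [0.0007, 0.9391, -0.3435], [-1.0, 0.0029, 0.006]]
level rot frac [-0.     0.057 -0.028]
r 0.0670485499187807 phi 0.3042270435569452
0.3 [-0.    -0.049 -0.049]
0.27 [ 0.    -0.052  0.039]
0.24 [ 0.    -0.053  0.037]
0.21 [ 0.    -0.055  0.035]
0.18 [ 0.    -0.056  0.034]
0.15 [ 0.    -0.057  0.032]
0.12 [ 0.    -0.057  0.03 ]
0.09 [-0.    -0.058  0.029]
```

View pics/c5.png

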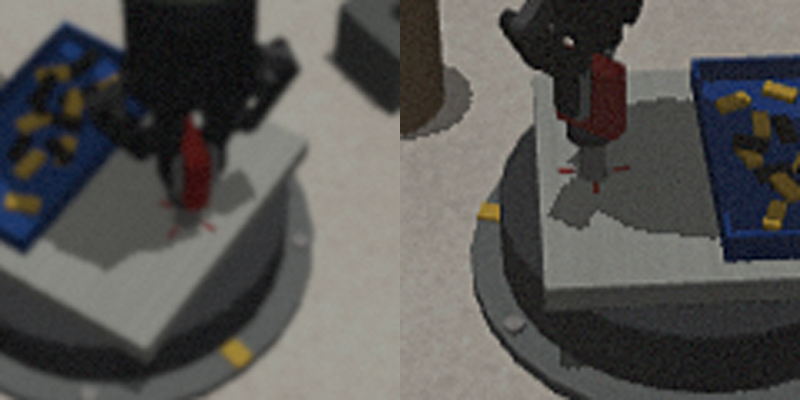

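The side crop shows the pin standing in the turned plate, with the foot on the block. I ease the pressure and then search.

>>> {"op": "arm_command", "data": {"delta_pos": [[-0.04,-0.03,-0.07],[0.02,0,0],[0.02,0,0]], "rotation": [[0,0.05,-0.03],[0,0,0],[0,0,0]]}}

```text
clock: 8.5
position: [0.5848, 0.0094, 0.1434]
tool_rot: [0.178, 1.568, -0.173]
force: [0.6, 0.3, -1.7]
grip_width: 0.0154
```

```bash
python3 -c "
from h import *
arc([.3,.27])"
```

```text
t 8.5 pos [0.5848 0.0094 0.1434] F [ 0.6  0.3 -1.7] w 0.015355388475250661
[[0.0028, 0.3434, 0.9392], [-0.0005, 0.9392, -0.3434], [-1.0, 0.0005, 0.0028]]
level rot frac [-0.     0.026 -0.005]
r 0.06544891146986972 phi 0.3110748865847346
0.3 [-0.    -0.028  0.003]
0.27 [ 0.    -0.052  0.039]
```

>>> {"op": "arm_command", "data": {"delta_pos": [[0.04,-0.05,0.02],[0.04,-0.037,0.026],[0.04,-0.037,0.026],[0.04,-0.037,0.026]], "rotation": [[0,0,0],[0,0,0],[0,0,0],[0,0,0]]}}

```text
clock: 8.9
position: [0.5885, 0.0066, 0.1423]
tool_rot: [0.716, 1.561, 0.367]
force: [-2.6, 3.5, 17.8]
grip_width: 0.0155
```

```bash
python3 -c "
from h import *
arc([.25,.22,.2])"
```

```text
t 8.9 pos [0.5885 0.0066 0.1423] F [-2.6  3.5 17.8] w 0.01549604956870206
[[0.0091, 0.342, 0.9396], [0.0035, 0.9397, -0.3421], [-1.0, 0.0064, 0.0073]]
level rot frac [-0.     0.07  -0.061]
r 0.06825635088083468 phi 0.2550389359356794
0.25 [-0.001 -0.071 -0.083]
0.22 [-0.    -0.054  0.036]
0.2 [-0.    -0.037  0.023]
```

>>> {"op": "arm_command", "data": {"delta_pos": [[-0.03,-0.07,-0.08],[0.03,-0.02,0],[0.03,-0.045,0.015],[0.03,-0.045,0.015],[0.03,-0.045,0.015]], "rotation": [[0,0.07,-0.06],[0,0.01,-0.01],[0,0.02,-0.02],[0,0.02,-0.02],[0,0.02,-0.02]]}}

```text
clock: 9.4
position: [0.589, 0.0054, 0.1421]
tool_rot: [2.565, 1.569, 2.218]
force: [-5.5, 7.0, 21.9]
grip_width: 0.0153
```

```bash
python3 -c "
from h import *
arc([.22,.2,.17,.14])"
```

```text
t 9.4 pos [0.589  0.0054 0.1421] F [-5.5  7.  21.9] w 0.015258643053379772
[[-0.0013, 0.3396, 0.9406], [0.0017, 0.9406, -0.3396], [-1.0, 0.0012, -0.0018]]
level rot frac [ 0.    -0.017 -0.011]
r 0.06843430617158579 phi 0.23563685323729222
0.22 [ 0.    -0.091 -0.077]
0.2 [-0.    -0.037  0.023]
0.17 [-0.    -0.056  0.033]
0.14 [-0.    -0.057  0.031]
```

>>> {"op": "arm_command", "data": {"delta_pos": [[-0.08,-0.09,-0.04],[0,-0.04,0.02],[0,0,0]], "rotation": [[0,0,0],[0,0,0],[0,0,0]]}}

```text
clock: 9.7
position: [0.5884, 0.0034, 0.1443]
tool_rot: [1.596, 1.567, 1.251]
force: [1.4, 0.8, -1.0]
grip_width: 0.015
```

```bash
python3 -c "
from h import *
arc([.22,.2,.17,.14])"
```

```text
t 9.7 pos [0.5884 0.0034 0.1443] F [ 1.4  0.8 -1. ] w 0.015007072359897155
[[0.0011, 0.3383, 0.941], [0.0033, 0.941, -0.3383], [-1.0, 0.0035, -0.0001]]
level rot frac [-0.    -0.001 -0.033]
r 0.06738281780082 phi 0.20881658993414565
0.22 [-0.    -0.021 -0.08 ]
0.2 [-0.    -0.037  0.023]
0.17 [-0.    -0.056  0.033]
0.14 [-0.    -0.057  0.031]
```

>>> {"op": "arm_command", "data": {"delta_pos": [[0.06,0,0],[0.03,0,0],[-0.06,-0.06,0.03],[0,0,0],[0.06,0,0],[0.03,0,0]], "rotation": [[0,0,-0.03],[0,0,0],[0,0,0],[0,0,0],[0,0,0],[0,0,0]]}}

```text
clock: 10.3
position: [0.59, 0.0011, 0.1421]
tool_rot: [0.153, 1.568, -0.192]
force: [-4.2, -0.2, 26.0]
grip_width: 0.0154
```

```bash
sed -i 's/C=np.array(\[.518,-.010\])/C=np.array([.520,-.011])/' h.py; python3 -c "
from h import *
arc([.22,.2,.17,.14])"
```

```text
t 10.3 pos [0.59   0.0011 0.1421] F [-4.2 -0.2 26. ] w 0.015409174231959677
[[0.0025, 0.3386, 0.9409], [-0.0005, 0.9409, -0.3386], [-1.0, 0.0004, 0.0025]]
level rot frac [-0.     0.024 -0.004]
r 0.06672721467529642 phi 0.19141862992293265
0.22 [-0.     0.023 -0.082]
0.2 [ 0.    -0.037  0.023]
0.17 [ 0.    -0.056  0.033]
0.14 [ 0.    -0.057  0.031]
```

>>> {"op": "arm_command", "data": {"delta_pos": [[-0.06,-0.065,0.0],[0,0,0],[0.06,0,0],[0.02,0,0],[-0.06,-0.065,0.01],[0,0,0],[0.06,0,0],[0.02,0,0]], "rotation": [[0,0.02,0],[0,0,0],[0,0,0],[0,0,0],[0,0.01,0],[0,0,0],[0,0,0],[0,0,0]]}}

```text
clock: 11.1
position: [0.5906, -0.0027, 0.1422]
tool_rot: [0.536, 1.568, 0.19]
force: [-3.8, 1.3, 21.2]
grip_width: 0.0153
```

```bash
python3 -c "
from h import *
arc([.14,.11,.08])"
```

```text
t 11.1 pos [ 0.5906 -0.0027  0.1422] F [-3.8  1.3 21.2] w 0.015282136017199443
[[0.0032, 0.339, 0.9408], [0.0006, 0.9408, -0.339], [-1.0, 0.0017, 0.0028]]
level rot frac [ 0.     0.027 -0.016]
r 0.06665965914913324 phi 0.13410109001628215
0.14 [-0.    -0.014 -0.055]
0.11 [-0.    -0.058  0.029]
0.08 [-0.    -0.059  0.028]
```

>>> {"op": "arm_command", "data": {"delta_pos": [[-0.06,-0.06,-0.01],[0,0,0],[0.06,0,0],[0.02,0,0],[-0.06,-0.06,0.01],[0,0,0],[0.06,0,0],[0.02,0,0]], "rotation": [[0,0.02,-0.01],[0,0,0],[0,0,0],[0,0,0],[0,0.01,0],[0,0,0],[0,0,0],[0,0,0]]}}

```text
clock: 11.9
position: [0.5909, -0.0061, 0.1422]
tool_rot: [0.617, 1.567, 0.271]
force: [-3.2, 1.0, 20.9]
grip_width: 0.0149
```

```bash
python3 -c "
from h import *
arc([.08,.05,.02])"
```

```text
t 11.9 pos [ 0.5909 -0.0061  0.1422] F [-3.2  1.  20.9] w 0.014942901872323047
[[0.0034, 0.3393, 0.9407], [0.0009, 0.9407, -0.3393], [-1.0, 0.002, 0.0029]]
level rot frac [ 0.     0.027 -0.019]
r 0.06660997063279535 phi 0.08231232733659494
0.08 [-0.    -0.027 -0.047]
0.05 [-0.    -0.06   0.026]
0.02 [-0.    -0.06   0.024]
```

>>> {"op": "arm_command", "data": {"delta_pos": [[-0.06,-0.06,-0.01],[0,0,0],[0.06,0,0],[0.02,0,0],[-0.06,-0.06,0.005],[0,0,0],[0.06,0,0],[0.02,0,0]], "rotation": [[0,0.02,-0.01],[0,0,0],[0,0,0],[0,0,0],[0,0.01,0],[0,0,0],[0,0,0],[0,0,0]]}}

```text
clock: 12.7
position: [0.5911, -0.0096, 0.1422]
tool_rot: [0.666, 1.567, 0.32]
force: [-3.3, 2.0, 21.0]
grip_width: 0.0152
```

```bash
python3 -c "
from h import *
arc([.02,-.01,-.04])"
```

```text
t 12.7 pos [ 0.5911 -0.0096  0.1422] F [-3.3  2.  21. ] w 0.015191744856625234
[[0.0038, 0.3395, 0.9406], [0.0012, 0.9406, -0.3396], [-1.0, 0.0025, 0.0031]]
level rot frac [-0.     0.03  -0.023]
r 0.06665352775237399 phi 0.03026411831448617
0.02 [-0.    -0.041 -0.043]
-0.01 [-0.    -0.061  0.022]
-0.04 [-0.    -0.062  0.021]
```

>>> {"op": "arm_command", "data": {"delta_pos": [[-0.06,-0.06,-0.01],[0,0,0],[0.06,0,0],[0.02,0,0],[-0.06,-0.06,0.0],[0,0,0],[0.06,0,0],[0.02,0,0]], "rotation": [[0,0.03,-0.02],[0,0,0],[0,0,0],[0,0,0],[0,0.01,0],[0,0,0],[0,0,0],[0,0,0]]}}

```text
clock: 13.5
position: [0.5912, -0.013, 0.1419]
tool_rot: [0.656, 1.568, 0.31]
force: [-2.2, 0.2, 21.0]
grip_width: 0.0152
```

```bash
python3 -c "
from h import *
arc([-.04,-.07,-.1])"
```

```text
t 13.5 pos [ 0.5912 -0.013   0.1419] F [-2.2  0.2 21. ] w 0.01518922156334786
[[0.0027, 0.3398, 0.9405], [0.0009, 0.9405, -0.3398], [-1.0, 0.0017, 0.0022]]
level rot frac [ 0.     0.021 -0.016]
r 0.06672545383285211 phi -0.021074183689473502
-0.04 [-0.    -0.057 -0.042]
-0.07 [-0.    -0.062  0.019]
-0.1 [-0.    -0.063  0.017]
```

>>> {"op": "arm_command", "data": {"delta_pos": [[-0.06,-0.06,-0.01],[0,0,0],[0.06,0,0],[0.02,0,0],[-0.06,-0.06,0.0],[0,0,0],[0.06,0,0],[0.02,0,0]], "rotation": [[0,0.02,-0.01],[0,0,0],[0,0,0],[0,0,0],[0,0.01,0],[0,0,0],[0,0,0],[0,0,0]]}}

```text
clock: 14.3
position: [0.5907, -0.0169, 0.1405]
tool_rot: [0.596, 1.569, 0.249]
force: [3.8, -3.2, 2.9]
grip_width: 0.0157
```

```bash
python3 -c "
from h import *
arc([-.09,-.12,-.15])"
```

```text
t 14.3 pos [ 0.5907 -0.0169  0.1405] F [ 3.8 -3.2  2.9] w 0.01565092099627123
[[0.0017, 0.3399, 0.9404], [0.0004, 0.9404, -0.3399], [-1.0, 0.001, 0.0014]]
level rot frac [-0.     0.014 -0.009]
r 0.066454764177806 phi -0.08048232012170262
-0.09 [-0.    -0.033 -0.041]
-0.12 [-0.    -0.063  0.016]
-0.15 [-0.    -0.064  0.014]
```

The foot has started to drop at z = 0.1405, and the side force points further clockwise. I follow it.

>>> {"op": "arm_command", "data": {"delta_pos": [[0.05,-0.03,0.02],[0.06,-0.02,0.01],[0.08,0,0]], "rotation": [[0,0.01,-0.01],[0,0,0],[0,0,0]]}}

```text
clock: 14.6
position: [0.5908, -0.0197, 0.1345]
tool_rot: [-1.685, 1.57, -2.033]
force: [3.0, -3.2, 4.5]
grip_width: 0.0153
```

```bash
python3 -c "
from h import *
arc([-.12])"
```

```text
t 14.6 pos [ 0.5908 -0.0197  0.1345] F [ 3.  -3.2  4.5] w 0.01526247779782215
[[-0.0006, 0.3405, 0.9402], [-0.0011, 0.9402, -0.3405], [-1.0, -0.0012, -0.0001]]
level rot frac [-0.    -0.001  0.012]
r 0.06675335994138143 phi -0.12152239102054113
-0.12 [ 0.    -0.01  -0.058]
```

>>> {"op": "arm_command", "data": {"delta_pos": [[0.12,-0.015,0.01],[0.15,0,0],[0.15,0,0],[0.15,0,0]], "rotation": [[0,0,0.01],[0,0,0],[0,0,0],[0,0,0]]}}

```text
clock: 15.0
position: [0.5904, -0.0207, 0.1164]
tool_rot: [-2.548, 1.569, -2.895]
force: [-4.4, 0.0, 24.5]
grip_width: 0.0148
```

```bash
python3 -c "
from h import *
arc([-.12])"
```

```text
t 15.0 pos [ 0.5904 -0.0207  0.1164] F [-4.4  0.  24.5] w 0.014755081664444579
[[-0.0013, 0.3409, 0.9401], [-0.0003, 0.9401, -0.3409], [-1.0, -0.0008, -0.0011]]
level rot frac [ 0.    -0.011  0.007]
r 0.06648430323187737 phi -0.13735724989628034
-0.12 [ 0.     0.026 -0.057]
```

>>> {"op": "arm_command", "data": {"delta_pos": [[0.1,0,-0.02],[0.12,0,0],[0.12,0,0]], "rotation": [[0,0,0],[0,0,0],[0,0,0]]}}

```text
clock: 15.3
position: [0.5906, -0.0205, 0.1127]
tool_rot: [0.683, 1.569, 0.335]
force: [-32.7, 1.6, 99.6]
grip_width: 0.015
```

```bash
python3 -c "
from h import *
arc([-.12])
i=optics.grab_frame('scene')[:,:,::-1].copy();j=optics.grab_frame('side')[:,:,::-1].copy()
q=[proj(optics.camera_params(n),np.array([.586,-.02,.1])).astype(int) for n in('scene','side')];print(q)
cv2.imwrite('pics/c6.png',np.hstack([cv2.resize(k[v-30:v+30,u-30:u+30],(400,400),interpolation=cv2.INTER_CUBIC) for k,(u,v) in((i,q[0]),(j,q[1]))]))"
```

```text
t 15.3 pos [ 0.5906 -0.0205  0.1127] F [-32.7   1.6  99.6] w 0.015017717624663612
[[0.0017, 0.3417, 0.9398], [0.0006, 0.9398, -0.3417], [-1.0, 0.0011, 0.0014]]
level rot frac [ 0.     0.013 -0.011]
r 0.06672815824967483 phi -0.13431799455905186
-0.12 [-0.     0.018 -0.063]
[array([306, 233]), array([318, 243])]
```

View pics/c6.png

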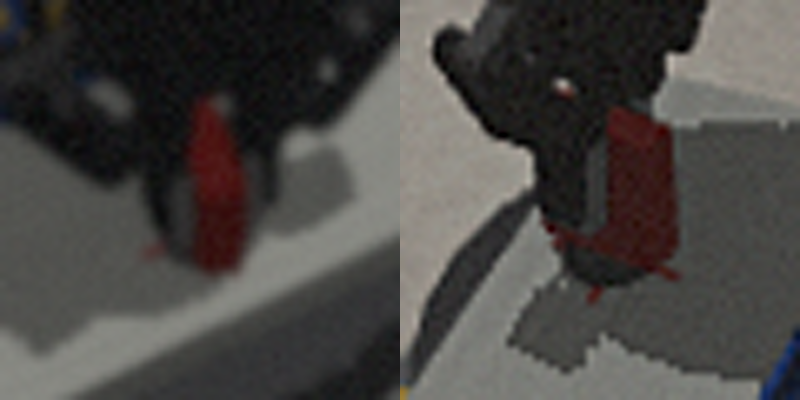

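The collar sits on the plate: 100 N upward at z = 0.1127, as expected. The side crop shows the collar on the red strokes. I relax, release and retreat.

>>> {"op": "arm_command", "data": {"delta_pos": [[0,0,0],[0,0,0],[0,0,0]], "rotation": [[0,0,0],[0,0,0],[0,0,0]]}}

```text
clock: 15.7
position: [0.5898, -0.0204, 0.1134]
tool_rot: [0.867, 1.569, 0.518]
force: [-0.3, -0.6, 11.2]
grip_width: 0.0151
```

>>> {"op": "arm_command", "data": {"delta_pos": [[0,0,0],[0,0,0],[0,0,0],[0,0,0],[0,0,0],[0,0,0]], "rotation": [[0,0,0],[0,0,0],[0,0,0],[0,0,0],[0,0,0],[0,0,0]], "gripper": 0.2}}

```text
clock: 16.3
position: [0.5878, -0.0201, 0.1106]
tool_rot: [-3.0, 1.566, 2.935]
force: [0.1, -0.6, 0.6]
grip_width: 0.0342
```

>>> {"op": "arm_command", "data": {"delta_pos": [[-0.5,0,0],[-0.9,0,0],[-0.9,0,0],[-0.9,0,0],[-0.9,0,0],[-0.9,0,0],[0,0,0]], "rotation": [[0,0,0],[0,0,0],[0,0,0],[0,0,0],[0,0,0],[0,0,0],[0,0,0]]}}

```text
clock: 17.0
position: [0.5881, -0.0205, 0.273]
tool_rot: [3.019, 1.568, 2.67]
force: [0.3, 0.0, -0.2]
grip_width: 0.0343
```

```bash
python3 -c "
from h import *
st()
i=optics.grab_frame('scene')[:,:,::-1].copy();j=optics.grab_frame('side')[:,:,::-1].copy()
cv2.imwrite('pics/c7.png',np.hstack([cv2.resize(k[v-30:v+30,u-30:u+30],(400,400),interpolation=cv2.INTER_CUBIC) for k,(u,v) in((i,(306,233)),(j,(318,243)))]))"
```

```text
t 17.0 pos [ 0.5881 -0.0205  0.273 ] F [ 0.3  0.  -0.2] w 0.034308848397748615
[[-0.0023, 0.3416, 0.9398], [0.0012, 0.9398, -0.3416], [-1.0, 0.0003, -0.0025]]
level rot frac [ 0.    -0.024 -0.003]
```

View pics/c7.png

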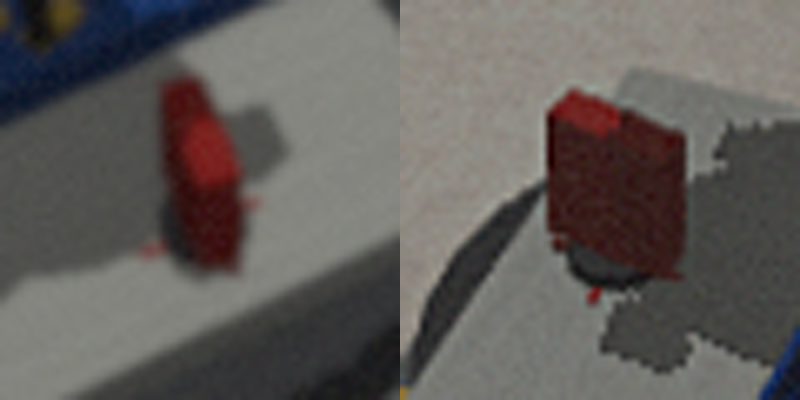

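```bash
python3 -c "
from h import *
S=optics.camera_params('scene');D=optics.camera_params('side');k=60/400
print('top (want z .136)',tri(S,(276+203*k,203+128*k),D,(288+218*k,213+122*k)))
bot.job_done()"
```

```text
top (want z .136) [ 0.58234004 -0.01683872  0.13448605]
the job is handed in; nothing more can be done
```

The pin is locked in the jig and the job is handed in at about 17 s of the 61 s allowed. I don't know the verdict, since none is reported.

I took the larger red-handled pin from the grey block, stood it in the plate's hole and turned the plate with it. I felt for the lock hole in small steps, and the pin dropped in about 0.15 rad clockwise of the yellow mark. I pressed it home and let go, then backed the gripper off upwards.

**Collar down:** on the last push the upward force rose to about 100 N, under the 120 N wrist limit. The tool had sunk 30 mm from where the foot first touched the block, as expected.

**After release:** the pictures show the pin upright with its collar on the plate. The handle's top measured 134.5 mm above the table against 136 mm expected. The tool force was near zero.

**Bystanders:** I never steered the arm near the core, carton or tape and felt no unexpected contact. I did not measure their positions again at the end.

**Estimate that disagreed:** my first estimate of the turning axis was about 2 mm off. I corrected it during the search.

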